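# Set a copper tube in the sawing jig and snap the hold-down arm on it

### The arm

A 6-joint arm with a two-finger parallel gripper is mounted at the origin on a cart in front of the work surface, level with it; the furniture and walls round the work are solid. World frame = base frame: x ahead of the robot, y to its left, z up, the work surface at z = 0. Lengths are in m, angles in rad, forces in N, time in s.
With the tool pointing down it reaches from about 0.375 to 0.925 m from the base axis. Payload 5.7 kg.
Tool frame: the origin (TCP) lies at the very end of the fingers, on their centre line; the grasp point (between the pads) lies r.tcp_to_grasp behind it (r.tcp_to_grasp is the distance from the TCP to the grasp point, in m); x points along the fingers, y is the direction in which the jaws open and shut, and the axes are right-handed (so a half turn about x gives the same grasp; the last joint's range is limited). The gripper opens to 85 mm and grips with 20 to 120 N. Pads are 22 mm wide; open, the fingers measure 114 mm over their backs; the gripper's body (76 mm by 85 mm) begins 54 mm behind the grasp point. The pads swing forward as they close: fully open they stand 13 mm farther back than shut.
Start: joints at [1.212, 0.359, 1.51, -0, 1.272, -0.115], TCP at [0.145, 0.582, 0.231] pointing down, gripper open.
Joint ranges: [-2.97, 2.97], [-1.01, 2.36], [0.21, 2.38], [-0.96, 4.11], [0.2, 2.71], [-2.98, 2.98]. Speed limits (rad/s): [2.39, 2.39, 3.14, 3.14, 3.14, 3.14].

### API

Orientations are given as a unit quaternion [w, x, y, z].
In Python, from rig import r, get_image, finder gives the robot as it stands. The module is installed in compiled form; this text tells all that it offers.
- The arm moves only by the shell command python3 -m handwheel 'ROWS' [FORCE]. ROWS is JSON, a list of rows, each an object with "dr": the turn, a rotation vector about the tool's x, y, z in rad, a list of three; "linear": the shift along the tool's x, y, z in m, a list of three; "claw": the finger opening in m, from 0 to 0.0854. A call has 1 to 5 rows; each row shifts and turns the commanded pose from where the row before left it, along the tool's axes as they then stand; what a row does not reach is not made up. A row lasts 1/8 s, in which the tool goes at most 62.5 mm and 10.7 degrees, less where a joint would pass 70% of its speed; a pose out of reach is approached as far as the arm can. A call with a gripper value outside its range is refused whole. The fingers move at their own pace and stop on an object; FORCE is the grip in N (left out, the last holds). Time passes only in rows, so rows that do not move let the fingers close. It gives the time, the measured TCP pose, the force and the opening at its end, in the units of the state.
- r.sense(): the state, without advancing time (a new reading comes with each control period).
- get_image(name): name is "side" or "top"; returns a dict with "pixels" (420x560x3 uint8, red, green, blue), "fx", "fy", "cx", "cy" (pixels), "dist_coeffs" ([k1, k2, p1, p2, k3] as OpenCV has them; the pictures are not rectified), "rvec" (rotation vector, rad) and "tvec" (3), from world to camera coordinates, as OpenCV has them. Camera axes: x right, y down, z forward; pixel columns grow to the right and rows downward; lengths in m; the calibration is good to about 2 mm. A picture is of the moment at which its call begins. There is no depth.
- r.hand_in(): hands the job in, once; it reports no verdict.
Trained networks look in a picture, given as the dict that the camera call returned (one of the last four; its "shot" number tells which), for a name from the list of things; names that differ only in an ending like _2 or _b are one class to them, and where a whole thing is asked for, a point or a joint stands for the part that bears it (a point fixed in the world has none). Each returns a list of dicts, best first, with "confidence" (0 to 1); they miss things now and then, are a little off and sometimes report something else, mostly with a low value. They report only what shows in the picture. A call takes as long as a camera call.
- finder.find_in(target, picture): "box" ([left, top, width, height] in pixels, round what is visible of it).
- finder.outline_of(target, picture): "region" (420x560 bool, what is visible of it) and "box" ([left, top, width, height] in pixels, round what is visible of it).
The state is a dict: "time_s": time; "joint_positions": joint angles; "joint_vel": joint speeds; "effort": joint torques, N m; "tcp_pos": TCP position; "orientation": TCP orientation; "contact_force": force on the tool from outside, world axes, zero at the start; "ft_torque": the same for the moment, N m; "gripper_width": opening from 0.0 (shut) to 1.0 (fully open).
Only numpy, scipy, OpenCV 4.12 (cv2) and the standard library are available. Lean on these libraries where they do the work, as an engineer would, in place of code of your own. Each camera call takes 0.05 s, during which the arm holds its last target. There are 200 camera calls.

### The job

The copper tube is the next piece to be sawn to length. Pick it out of the wooden stock cradle without letting it roll away or dropping it, and leave the brass tube lying in its groove. Lay the copper tube in the V-blocks of the little sawing jig with its end up against the brass length stop, then swing the sprung hold-down arm, the one with the red knob, over until it snaps down on the tube, and let go.

Things in the scene. Friction and masses are not known exactly. Their poses are not given: they have to be found in the camera images.
- copper_tube_center (a point): centre of the copper-coloured tube, 12 mm outside diameter, 66 mm long, about 50 g, black hollow ends; its x axis runs along the tube (either end may lead). It lies loose in one of the two grooves of the cradle and rolls out of the groove at a light push
- brass_tube_center (a point): centre of the yellow brass tube, same size and axes, in the other groove; to be left there
- cradle: wooden stock cradle, fixed, on a cork mat; origin at the centre of its underside, tubes lie along its x. Board 52 x 72 x 8 mm with two saddles across it, 7 mm thick, at x = -22.5 and +22.5 mm, 36 mm high, with shallow V grooves (4 mm deep, 30 degree flanks) at y = -19 and +19 mm. A tube's axis lies 39 mm up; 38 mm are free between the saddles. A tall welding unit stands behind on the left
- jig: sawing jig, fixed, behind the cradle; origin under the middle of its finger gap, 3 mm above the bench; x along the groove towards the stop, away from the robot. Aluminium base x -36 to 63, y -19 to 19 mm, top at z = 14. The gap, x = -23 to +18 mm, is free down to the base. A lamp hood hangs 0.47 m above the bench on the near right: an arm clears it with its hand tilted back, wrist towards -x
- v_seat (a point): point on the axis of a seated 12 mm tube: x = 0, y = 0, z = 44.5 mm of the jig; axes as the jig's (x along the groove, towards the stop). Steel V-blocks at x = -35 to -23 mm (with the saw slot) and 18 to 27 mm, 35 mm wide in y; 90 degree grooves, bottom at z = 36 mm, block tops at z = 48 mm, groove 24 mm wide at the top
- length_stop: brass length stop, fixed on the jig's base where it has been set; origin at the middle of the lower edge of its stopping face, at z = 14 mm of the jig; axes as the jig's; the flat face is 14 mm wide, reaches 38 mm up and looks to -x. A tube against it has its centre 33 mm from it
- clamp_arm (a joint): angle of the hold-down arm: 0 = standing open (the start); it turns about an axis along the jig's y, its knob going towards -x and down; 1.30 = foot on the tube, arm level. An over-centre spring holds it open below about 0.6 and snaps it shut above; tipping it over takes about 4 N at the knob
- clamp_knob (a point): centre of the arm's red ball knob, 15 mm diameter, 56 mm from the hinge; at the end of the arm (10 mm wide in y, 7 mm thick); open it stands at x = 32, z = 120 mm of the jig, shut it lies level with the hinge at x = -9
- clamp_hinge (a point): point on the arm's hinge axis at x = 47, y = 0, z = 66 mm of the jig; axes as the jig's. The rubber foot is 24 mm from it and presses the tube over the far V-block with about 7 N; with the arm open it hangs over the groove's far end, 81 mm up at jig x = 25 to 35, so a tube comes in below it from the -x side

How it is judged:
By the outcome, as a careful person would: the job done as asked, in the order asked, and still so for the second after the job is handed in, with the robot touching nothing.
It also fails if it takes over 35 s, if anything falls off the work surface, if the arm or the gripper's body presses on something with over 40 N, if the wrist force passes 120 N, or if a joint passes its speed limit or range.

## Working session

There is one attempt and no reset: what is moved stays moved. The work goes in short steps, Python scripts to look and compute and a shell command to move; the robot and the scene stay as the last step left them, time stands still between calls to the robot, and variables do not carry over. Pictures are saved under pics/ and viewed, about 8 in all and at most 12, crops included, and the job is handed in when it is done.

```bash
mkdir -p pics; cat > a.py <<'E'
import cv2,numpy as np
from rig import r,get_image,finder
s=r.sense(); print(s['time_s'],s['tcp_pos'],s['orientation'],s['gripper_width'],r.tcp_to_grasp,s['contact_force'])
ims=[]
for n in ['side','top']:
    p=get_image(n); ims.append(p); cv2.imwrite(f'pics/{n}0.png',p['pixels'][:,:,::-1])
    print(n,[p[k] for k in ['fx','fy','cx','cy','dist_coeffs','rvec','tvec']])
    R=cv2.Rodrigues(np.array(p['rvec'],float))[0]; print('campos',-R.T@np.array(p['tvec']).ravel())
    for t in ['copper_tube_center','brass_tube_center','cradle','jig','length_stop','clamp_knob','clamp_arm']:
        for d in finder.find_in(t,p)[:2]: print(n,t,np.round(d['box'],1),round(d['confidence'],2))
E
python3 a.py
```

```text
0.0 [0.14458253 0.58160789 0.23044837] [ 0.70170216  0.08534182  0.70201704 -0.08661953] 0.9985460509892711 0.0187 [-0.09407283 -0.13611477  0.15772926]
side [440.23259584412557, 440.23259584412557, 278.09094434919297, 209.70979899514975, array([-0.07833454,  0.        ,  0.        ,  0.        ,  0.        ]), array([ 0.18835442, -3.00115806,  0.75126074]), array([ 0.48073118, -0.13492997,  1.02095081])]
campos [0.39058621 0.65593636 0.84192578]
side copper_tube_center [278.8 215.7  28.9  22.6] 0.62
side brass_tube_center [287.9 200.4  30.7  26. ] 0.75
side cradle [278.6 211.4  37.8  34.7] 0.75
side jig [255.1 176.3  34.1  45.1] 0.8
top [533.5784497365763, 533.5784497365763, 267.15239021579265, 201.4270313143852, array([-0.18071283,  0.        ,  0.        ,  0.        ,  0.        ]), array([ 2.20506521, -2.18661745,  0.10751862]), array([0.24043655, 0.44476176, 0.92519875])]
campos [0.37399352 0.26700482 0.9489219 ]
top copper_tube_center [240.4 197.8  17.6  33.5] 0.8
top brass_tube_center [258.4 203.3  25.4  40.1] 0.82
top jig [262.6 148.2  43.1  57.6] 0.89
top clamp_knob [288.9 150.2  10.6  13.9] 0.59
top clamp_arm [287.4 150.7   9.8  16.1] 0.41
```

View crops.

```bash
python3 - <<'E'
import cv2,numpy as np
a=cv2.imread('pics/side0.png');b=cv2.imread('pics/top0.png')
cv2.imwrite('pics/f0.png',np.hstack([cv2.resize(a,(400,300)),cv2.resize(b,(400,300))]))
c=cv2.resize(a[150:270,220:350],None,fx=3,fy=5*.6*1.0,interpolation=cv2.INTER_CUBIC)
c=cv2.resize(a[160:260,230:330],(400,400),interpolation=cv2.INTER_CUBIC);d=cv2.resize(b[145:255,220:330],(400,400),interpolation=cv2.INTER_CUBIC)
cv2.imwrite('pics/c0.png',np.hstack([c,d]))
E
```

```text
(no output)
```

View pics/f0.png

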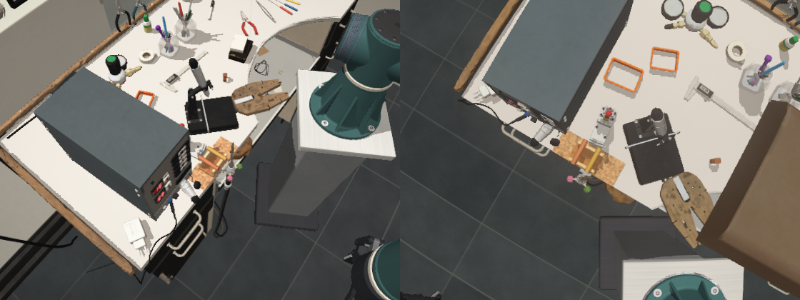

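View pics/c0.png

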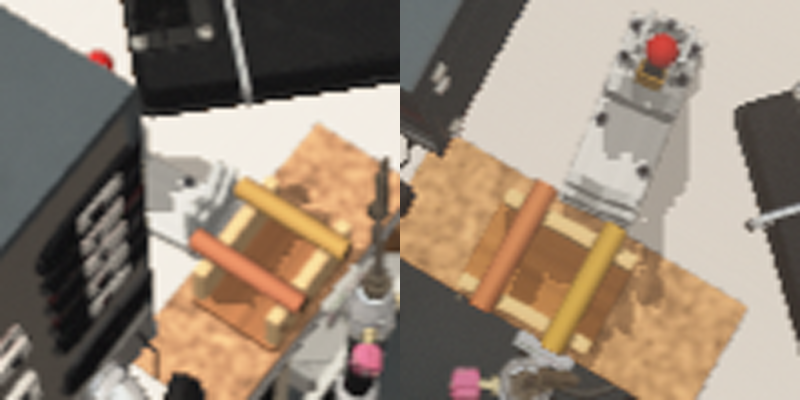

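```bash
cat > v.py <<'E'
import cv2,numpy as np
from scipy.optimize import minimize
def proj(p,P):
    K=np.array([[p['fx'],0,p['cx']],[0,p['fy'],p['cy']],[0,0,1.]])
    return cv2.projectPoints(np.asarray(P,float).reshape(-1,1,3),np.array(p['rvec'],float),np.array(p['tvec'],float),K,np.array(p['dist_coeffs'],float))[0][:,0]
def box(x0,x1,y0,y1,z0,z1): return np.array([[x,y,z] for x in(x0,x1) for y in(y0,y1) for z in(z0,z1)])/1000
def T(P,x,y,z,yaw):
    c,s=np.cos(yaw),np.sin(yaw); return P@np.array([[c,s,0],[-s,c,0],[0,0,1]])+[x,y,z]
S=4
def render(p,parts):
    m=np.zeros((420*S,560*S),np.uint8)
    for P in parts:
        h=cv2.convexHull(((proj(p,P)+.5)*S-.5).astype(np.float32)); cv2.fillConvexPoly(m,np.round(h*16).astype(np.int32),1,shift=4)
    return cv2.resize(m.astype(np.float32),(560,420),interpolation=cv2.INTER_AREA)
a=np.arange(24)*np.pi/12
TUBE=np.array([[x,.006*np.cos(t),.006*np.sin(t)] for x in(-.033,.033) for t in a])
b=box
JIG=[b(-36,63,-19,19,0,14),b(-35,-23,-17.5,17.5,14,48),b(18,27,-17.5,17.5,14,48)]
def iou(A,B): return np.minimum(A,B).sum()/np.maximum(A,B).sum()
E
cat > fit.py <<'E'
from v import *
from rig import get_image,finder
import pickle
pics={n:get_image(n) for n in('side','top')}
M={}
for n,p in pics.items():
    for t in ['copper_tube_center','brass_tube_center','jig','length_stop','clamp_arm']:
        if n=='side' and t in('length_stop','clamp_arm'): continue
        o=finder.outline_of(t,p)
        if o: M[n,t]=o[0]['region']; print(n,t,o[0]['confidence'],o[0]['region'].sum())
pickle.dump((pics,M),open('d.pkl','wb'))
def fitt(t,x0,views):
    f=lambda q:-sum(iou(render(pics[v],[T(TUBE,q[0],q[1],q[2],q[3])]),M[v,t].astype(np.float32)) for v in views)
    best=minimize(f,x0,method='Nelder-Mead',options=dict(initial_simplex=np.array(x0)+np.vstack([np.zeros(4),np.diag([.01,.01,.005,.1])]),maxiter=150))
    print(t,views,np.round(best.x,4),best.fun); return best.x
def back(p,uv,z):
    K=np.array([[p['fx'],0,p['cx']],[0,p['fy'],p['cy']],[0,0,1.]])
    u=cv2.undistortPoints(np.array([[uv]],float),K,np.array(p['dist_coeffs'],float))[0,0]
    R=cv2.Rodrigues(np.array(p['rvec'],float))[0];c=-R.T@np.array(p['tvec']).ravel();d=R.T@[*u,1]
    return c+d*(z-c[2])/d[2]
e1,e2=back(pics['top'],(259,198),.043),back(pics['top'],(243,228),.043);print(e1,e2)
for t,uv in[('copper_tube_center',(251,213)),('brass_tube_center',(270,224))]:
    c=back(pics['top'],uv,.043);yaw=np.arctan2(*(e1-e2)[1::-1])
    for vs in(('top',),('side',),('side','top')):
        if all((v,t) in M for v in vs): fitt(t,[c[0],c[1],.043,yaw],vs)
# red knob
for n,p in pics.items():
    h=cv2.cvtColor(p['pixels'],cv2.COLOR_RGB2HSV);m=((h[...,0]<6)|(h[...,0]>174))&(h[...,1]>170)&(h[...,2]>90)
    k,l,s,c=cv2.connectedComponentsWithStats(m.astype(np.uint8))
    print(n,[(s[i].tolist(),c[i].round(1).tolist(),back(p,c[i],.123).round(4).tolist()) for i in range(1,k) if s[i][4]>8])
# jig
p=pics['top'];m=M['top','jig'].astype(np.float32)
f=lambda q:-iou(render(p,[T(P,q[0],q[1],.003,q[2]) for P in JIG]),m)
c=back(p,(283,180),.03)
for y0 in(yaw,yaw+.1,yaw-.1):
    b_=minimize(f,[c[0],c[1],y0],method='Nelder-Mead',options=dict(initial_simplex=np.array([c[0],c[1],y0])+np.vstack([np.zeros(3),np.diag([.01,.01,.1])])));print('jig',b_.x.round(4),b_.fun)
q=b_.x
im=cv2.resize(p['pixels'][140:250,225:335,::-1],(440,440),interpolation=cv2.INTER_CUBIC)
im2=im.copy()
for P in JIG:
    h=cv2.convexHull(((proj(p,T(P,q[0],q[1],.003,q[2]))+.5-[225,140])*4).astype(np.float32));cv2.polylines(im2,[np.int32(h)],1,(0,255,0))
cs=cv2.findContours(cv2.resize(M['top','jig'][140:250,225:335].astype(np.uint8),(440,440),interpolation=0),0,2)[0];cv2.drawContours(im2,cs,-1,(255,0,255))
cv2.imwrite('pics/j0.png',cv2.resize(np.hstack([im,im2]),(800,400)))
E
python3 fit.py
```

```text
side brass_tube_center 0.54 174
side jig 0.84 398
top copper_tube_center 0.66 230
top brass_tube_center 0.83 252
top jig 0.92 1186
top clamp_arm 0.47 144
[0.44626435 0.2588227  0.043     ] [0.39496766 0.28553002 0.043     ]
copper_tube_center ('top',) [ 0.4216  0.2718  0.0422 -0.4918] -0.8109958171844482
brass_tube_center ('top',) [ 0.4026  0.2391  0.0456 -0.4806] -0.8625756502151489
brass_tube_center ('side',) [ 0.4016  0.2389  0.047  -0.4876] -0.8610849976539612
brass_tube_center ('side', 'top') [ 0.4016  0.2396  0.0479 -0.4938] -1.7042232751846313
side [([250, 4, 5, 17, 34], [252.3, 12.1], [0.5833, -0.2711, 0.123]), ([401, 15, 7, 5, 9], [404.2, 17.1], [0.2067, -0.2997, 0.123]), ([339, 31, 7, 19, 41], [341.2, 41.0], [0.3574, -0.1915, 0.123]), ([348, 31, 12, 17, 42], [354.7, 38.1], [0.3261, -0.2058, 0.123]), ([215, 264, 5, 7, 22], [217.4, 267.3], [0.5381, 0.4009, 0.123])]
top [([288, 155, 8, 6, 35], [291.3, 157.5], [0.504, 0.2096, 0.123])]
jig [ 0.4738  0.2201 -0.3848] -0.924694299697876
jig [ 0.4737  0.2202 -0.3832] -0.9254652261734009
jig [ 0.4737  0.2201 -0.3896] -0.9238407015800476
```

View pics/j0.png

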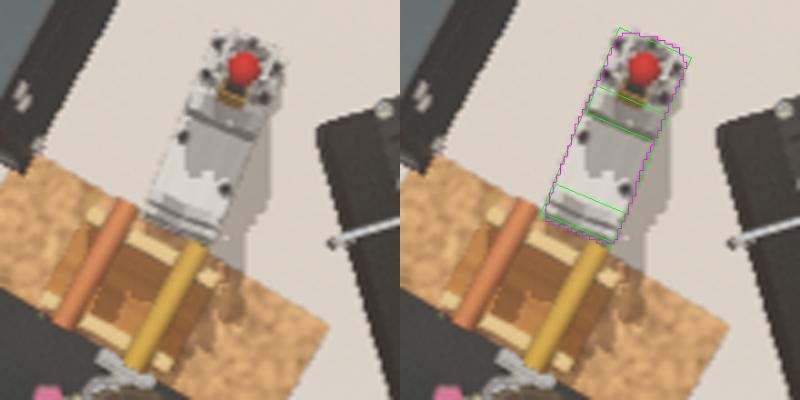

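```bash
cat > fit2.py <<'E'
from v import *
import pickle
pics,M=pickle.load(open('d.pkl','rb'))
h=cv2.cvtColor(pics['side']['pixels'],cv2.COLOR_RGB2HSV)
ht=cv2.cvtColor(pics['top']['pixels'],cv2.COLOR_RGB2HSV)
print('cu',ht[213,251],h[227,292],'br',ht[224,270],h[213,303],'wood',h[225,300])
def seg(h,b,lo,hi):
    m=np.zeros(h.shape[:2],np.float32);x,y,w,k=b
    r=h[y:y+k,x:x+w];m[y:y+k,x:x+w]=(r[...,0]>=lo)&(r[...,0]<=hi)&(r[...,1]>110)&(r[...,2]>90)
    n,l,s,_=cv2.connectedComponentsWithStats(m.astype(np.uint8));return (l==1+s[1:,4].argmax()).astype(np.float32)
cu={'side':seg(h,(275,212,36,30),3,11),'top':seg(ht,(236,193,26,42),3,11)}
print([m.sum() for m in cu.values()])
br={v:M[v,'brass_tube_center'].astype(np.float32) for v in('side','top')}
def f(q,vs=('side','top')):
    x,y,z,a,o1,o2=q;t=0
    for v in vs:
        t-=iou(render(pics[v],[T(TUBE+[o1,.019,0],x,y,z,a)]),cu[v])+iou(render(pics[v],[T(TUBE+[o2,-.019,0],x,y,z,a)]),br[v])
    return t
x0=np.array([.412,.2555,.045,-.488,0,0])
b=minimize(f,x0,method='Nelder-Mead',options=dict(initial_simplex=x0+np.vstack([np.zeros(6),np.diag([.005,.005,.005,.05,.004,.004])]),maxiter=300))
q=b.x;print(q.round(4),b.fun,'copper',T(np.array([[q[4],.019,0]]),*q[:4]).round(4))
from fit2b import back
p=pics['top']
for uv,z in[((288.8,166),.055),((288.8,168),.055),((288.8,164),.055),((235,186),0),((254,145),0)]:
    w=back(p,uv,z)-[.4737,.2201,0];c,s=np.cos(-.385),np.sin(-.385);print(uv,'jigxy',(c*w[0]+s*w[1]).round(4),(-s*w[0]+c*w[1]).round(4))
g=p['pixels'][155:178,280:300]; hh=ht[155:178,280:300]
ys,xs=np.where((hh[...,0]>14)&(hh[...,0]<28)&(hh[...,1]>90));print('gold',sorted(set(zip((ys+155).tolist(),(xs+280).tolist()))))
E
cat > fit2b.py <<'E'
from v import *
def back(p,uv,z):
    K=np.array([[p['fx'],0,p['cx']],[0,p['fy'],p['cy']],[0,0,1.]])
    u=cv2.undistortPoints(np.array([[uv]],float),K,np.array(p['dist_coeffs'],float))[0,0]
    R=cv2.Rodrigues(np.array(p['rvec'],float))[0];c=-R.T@np.array(p['tvec']).ravel();d=R.T@[*u,1]
    return c+d*(z-c[2])/d[2]
E
python3 fit2.py
cat > plan.py <<'E'
import sys,numpy as np
from scipy.spatial.transform import Rotation as Ro
from rig import r
# usage: plan.py yaw tilt gx gy gz sgn [n]   (grasp-point target, world)
yaw,tilt,gx,gy,gz=map(float,sys.argv[1:6]); N=int(sys.argv[6]) if len(sys.argv)>6 else 0
s=r.sense();w,x,y,z=s['orientation'] if not isinstance(s['orientation'],tuple) else s['orientation'][0]
R0=Ro.from_quat([x,y,z,w]);p0=np.array(s['tcp_pos'])
jx=np.array([np.cos(yaw),np.sin(yaw),0]);tx=np.sin(tilt)*jx-[0,0,np.cos(tilt)]
best=None
for sg in(1,-1):
    ty=sg*np.array([-np.sin(yaw),np.cos(yaw),0]);R=Ro.from_matrix(np.c_[tx,ty,np.cross(tx,ty)])
    d=(R0.inv()*R).as_rotvec()
    if best is None or np.linalg.norm(d)<np.linalg.norm(best[0]): best=(d,R,sg)
d,R,sg=best;pt=np.array([gx,gy,gz])+.0187*tx
n=N or int(max(np.ceil(np.linalg.norm(pt-p0)/.06),np.ceil(np.linalg.norm(d)/.18),1))
print('time',s['time_s'],'sg',sg,'n',n,'tcp',p0.round(4),'->',pt.round(4),'grasp now',(p0-.0187*R0.as_matrix()[:,0]).round(4),'rotvec',d.round(4),'grip',s['gripper_width'],'F',np.round(s['contact_force'],1),'q',np.round(s['joint_positions'],2))
for i in range(n):
    Ri=R0*Ro.from_rotvec(d*i/n);print('dr',(d/n).round(3).tolist(),'linear',Ri.inv().apply((pt-p0)/n).round(4).tolist())
E
python3 plan.py -.488 .52 .37 .30 .17
```

```text
cu [ 12 145 202] [ 10 143 233] br [ 20 156 211] [ 19 144 233] wood [ 12 147 166]
[np.float32(193.0), np.float32(81.0)]
[ 0.4115  0.2558  0.0476 -0.4856  0.0016 -0.0007] -2.8485569953918457 copper [[0.4218 0.2718 0.0476]]
(288.8, 166) jigxy 0.0286 -0.0004
(288.8, 168) jigxy 0.0255 -0.0017
(288.8, 164) jigxy 0.0318 0.0009
(235, 186) jigxy -0.0333 0.0743
(254, 145) jigxy 0.0483 0.0716
gold [(161, 287), (162, 286), (163, 286), (164, 285), (164, 286), (164, 292), (165, 285), (165, 286), (165, 287), (166, 285), (166, 286), (166, 287), (166, 288), (166, 289), (166, 290), (167, 285), (167, 286), (167, 287), (167, 288), (167, 289), (167, 290), (167, 291), (167, 292), (168, 287), (168, 288), (168, 289), (168, 290), (168, 291), (169, 290)]
time 1.3 sg 1 n 7 tcp [0.1448 0.5822 0.2313] -> [0.3782 0.2956 0.1538] grasp now [0.1448 0.5822 0.25  ] rotvec [ 0.2387 -0.5174 -0.0634] grip 0.9986726729269795 F [ 0.3 -0.2 -0.4] q [ 1.21  0.36  1.51 -0.    1.27 -0.12]
dr [0.034, -0.074, -0.009] linear [0.0111, -0.0317, 0.0422]
dr [0.034, -0.074, -0.009] linear [0.0145, -0.0301, 0.0423]
dr [0.034, -0.074, -0.009] linear [0.0179, -0.0285, 0.0421]
dr [0.034, -0.074, -0.009] linear [0.0212, -0.0269, 0.0417]
dr [0.034, -0.074, -0.009] linear [0.0245, -0.0253, 0.0409]
dr [0.034, -0.074, -0.009] linear [0.0277, -0.0237, 0.0398]
dr [0.034, -0.074, -0.009] linear [0.0308, -0.0221, 0.0384]
```

```bash
python3 plan.py -.486 .52 .4174 .2741 .136 9
```

```text
time 1.3 sg 1 n 9 tcp [0.1448 0.5822 0.2313] -> [0.4256 0.2698 0.1198] grasp now [0.1448 0.5822 0.25  ] rotvec [ 0.2368 -0.5174 -0.0628] grip 0.9986726729269795 F [ 0.3 -0.2 -0.4] q [ 1.21  0.36  1.51 -0.    1.27 -0.12]
dr [0.026, -0.057, -0.007] linear [0.0124, -0.0262, 0.0387]
dr [0.026, -0.057, -0.007] linear [0.0148, -0.025, 0.0385]
dr [0.026, -0.057, -0.007] linear [0.0172, -0.0239, 0.0383]
dr [0.026, -0.057, -0.007] linear [0.0195, -0.0228, 0.0378]
dr [0.026, -0.057, -0.007] linear [0.0218, -0.0217, 0.0372]
dr [0.026, -0.057, -0.007] linear [0.0241, -0.0205, 0.0365]
dr [0.026, -0.057, -0.007] linear [0.0263, -0.0194, 0.0355]
dr [0.026, -0.057, -0.007] linear [0.0285, -0.0183, 0.0345]
dr [0.026, -0.057, -0.007] linear [0.0305, -0.0172, 0.0332]
```

```bash
python3 -m handwheel '[{"dr":[0.026,-0.057,-0.007],"linear":[0.0124,-0.0262,0.0387],"claw":0.03},{"dr":[0.026,-0.057,-0.007],"linear":[0.0148,-0.025,0.0385],"claw":0.03},{"dr":[0.026,-0.057,-0.007],"linear":[0.0172,-0.0239,0.0383],"claw":0.03},{"dr":[0.026,-0.057,-0.007],"linear":[0.0195,-0.0228,0.0378],"claw":0.03},{"dr":[0.026,-0.057,-0.007],"linear":[0.0218,-0.0217,0.0372],"claw":0.03}]' 25
python3 plan.py -.486 .52 .4174 .2741 .136 5
```

```text
time_s: 1.92
tcp_pos: [0.3018, 0.4079, 0.1691]
orientation: [0.786, 0.106, 0.589, -0.155]
contact_force: [0.5, 0.6, -0.7]
gripper_width: 0.35
time 1.925 sg 1 n 5 tcp [0.3018 0.4079 0.1691] -> [0.4256 0.2698 0.1198] grasp now [0.2969 0.4101 0.187 ] rotvec [ 0.106  -0.2306 -0.0286] grip 0.35000214883121444 F [ 0.5  0.6 -0.7] q [ 1.01  0.3   1.82 -0.34  1.   -0.01]
dr [0.021, -0.046, -0.006] linear [0.0191, -0.0164, 0.029]
dr [0.021, -0.046, -0.006] linear [0.0206, -0.0157, 0.0284]
dr [0.021, -0.046, -0.006] linear [0.0219, -0.015, 0.0277]
dr [0.021, -0.046, -0.006] linear [0.0233, -0.0142, 0.027]
dr [0.021, -0.046, -0.006] linear [0.0246, -0.0135, 0.0262]
```

```bash
python3 -m handwheel '[{"dr":[0.021,-0.046,-0.006],"linear":[0.0191,-0.0164,0.029],"claw":0.028},{"dr":[0.021,-0.046,-0.006],"linear":[0.0206,-0.0157,0.0284],"claw":0.028},{"dr":[0.021,-0.046,-0.006],"linear":[0.0219,-0.015,0.0277],"claw":0.028},{"dr":[0.021,-0.046,-0.006],"linear":[0.0233,-0.0142,0.027],"claw":0.028},{"dr":[0.021,-0.046,-0.006],"linear":[0.0246,-0.0135,0.0262],"claw":0.028}]'
python3 plan.py -.486 .52 .4174 .2741 .046 4
python3 - <<'E'
import cv2,numpy as np
from rig import get_image
a=get_image('side')['pixels'];b=get_image('top')['pixels']
c=cv2.resize(a[100:260,210:370],(400,400),interpolation=2);d=cv2.resize(b[120:280,190:350],(400,400),interpolation=2)
cv2.imwrite('pics/p1.png',np.hstack([c,d])[:,:,::-1])
E
```

```text
time_s: 2.55
tcp_pos: [0.4256, 0.2702, 0.1196]
orientation: [0.839, 0.12, 0.487, -0.208]
contact_force: [0.1, -0.2, -0.3]
gripper_width: 0.33
time 2.55 sg 1 n 4 tcp [0.4256 0.2702 0.1196] -> [0.4256 0.2698 0.0298] grasp now [0.4174 0.2746 0.1359] rotvec [ 0.0011 -0.0009  0.0011] grip 0.33011260320859837 F [ 0.1 -0.2 -0.3] q [ 0.78  0.37  2.01 -0.77  0.75  0.27]
dr [0.0, -0.0, 0.0] linear [0.0195, -0.0001, -0.0111]
dr [0.0, -0.0, 0.0] linear [0.0195, -0.0001, -0.0111]
dr [0.0, -0.0, 0.0] linear [0.0195, -0.0001, -0.0111]
dr [0.0, -0.0, 0.0] linear [0.0195, -0.0001, -0.0111]
```

View pics/p1.png

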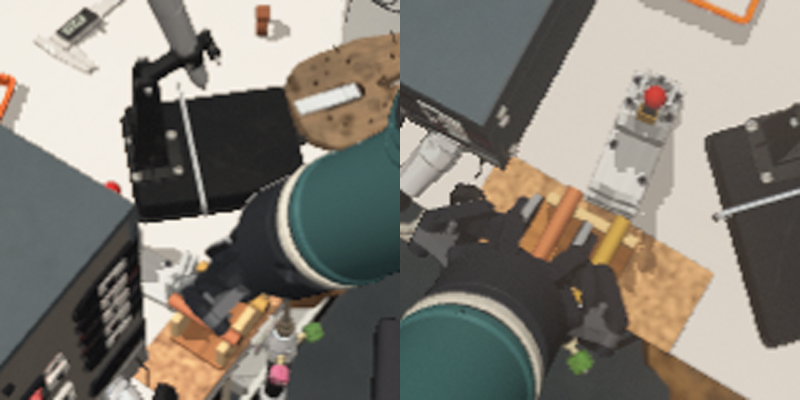

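```bash
python3 - <<'E'
import pickle,numpy as np
from fit2b import back
p,_=pickle.load(open('d.pkl','rb'))
for a,b in [((261,265),(335,232)),((237,250),(321,250)),((238,250),(321,250))]:
    for z in np.arange(-.1,.3,.05):
        u=back(p['top'],a,z);w=back(p['side'],b,z);print(a,round(z,2),u[:2].round(3),np.linalg.norm(u-w).round(3))
E
```

```text
(261, 265) -0.1 [0.326 0.253] 0.052
(261, 265) -0.05 [0.328 0.253] 0.029
(261, 265) 0.0 [0.331 0.254] 0.005
(261, 265) 0.05 [0.333 0.255] 0.018
(261, 265) 0.1 [0.335 0.255] 0.042
(261, 265) 0.15 [0.337 0.256] 0.065
(261, 265) 0.2 [0.34  0.257] 0.089
(261, 265) 0.25 [0.342 0.257] 0.112
(237, 250) -0.1 [0.355 0.3  ] 0.05
(237, 250) -0.05 [0.356 0.298] 0.027
(237, 250) 0.0 [0.357 0.297] 0.003
(237, 250) 0.05 [0.358 0.295] 0.02
(237, 250) 0.1 [0.359 0.294] 0.043
(237, 250) 0.15 [0.36  0.292] 0.066
(237, 250) 0.2 [0.36 0.29] 0.089
(237, 250) 0.25 [0.361 0.289] 0.112
(238, 250) -0.1 [0.355 0.298] 0.048
(238, 250) -0.05 [0.356 0.296] 0.025
(238, 250) 0.0 [0.357 0.295] 0.002
(238, 250) 0.05 [0.358 0.293] 0.021
(238, 250) 0.1 [0.359 0.292] 0.044
(238, 250) 0.15 [0.36 0.29] 0.067
(238, 250) 0.2 [0.36  0.289] 0.091
(238, 250) 0.25 [0.361 0.288] 0.114
```

```bash
python3 -m handwheel '[{"dr":[0.001,-0.001,0.001],"linear":[0.0195,-0.0003,-0.0111],"claw":0.027},{"dr":[0,0,0],"linear":[0.0195,0,-0.0111],"claw":0.027},{"dr":[0,0,0],"linear":[0.0195,0,-0.0111],"claw":0.027},{"dr":[0,0,0],"linear":[0.0195,0,-0.0111],"claw":0.027},{"dr":[0,0,0],"linear":[0,0,0],"claw":0.027}]'
python3 plan.py -.486 .52 .4174 .2741 .046 1
python3 - <<'E'
import cv2,numpy as np
from rig import get_image
a=get_image('side')['pixels'];b=get_image('top')['pixels']
c=cv2.resize(a[160:260,240:340],(400,400),interpolation=2);d=cv2.resize(b[160:260,210:310],(400,400),interpolation=2)
cv2.imwrite('pics/p2.png',np.hstack([c,d])[:,:,::-1])
E
```

```text
time_s: 3.28
tcp_pos: [0.4248, 0.2739, 0.0334]
orientation: [0.837, 0.119, 0.491, -0.21]
contact_force: [-0.8, -0.3, -0.6]
gripper_width: 0.32
time 3.275 sg 1 n 1 tcp [0.4248 0.2739 0.0334] -> [0.4256 0.2698 0.0298] grasp now [0.4168 0.2783 0.0497] rotvec [ 0.0021 -0.009   0.0077] grip 0.31987278943699854 F [-0.8 -0.3 -0.6] q [ 0.78  0.55  2.06 -0.96  0.61  0.53]
dr [0.002, -0.009, 0.008] linear [0.0045, -0.0032, 0.0005]
```

View pics/p2.png

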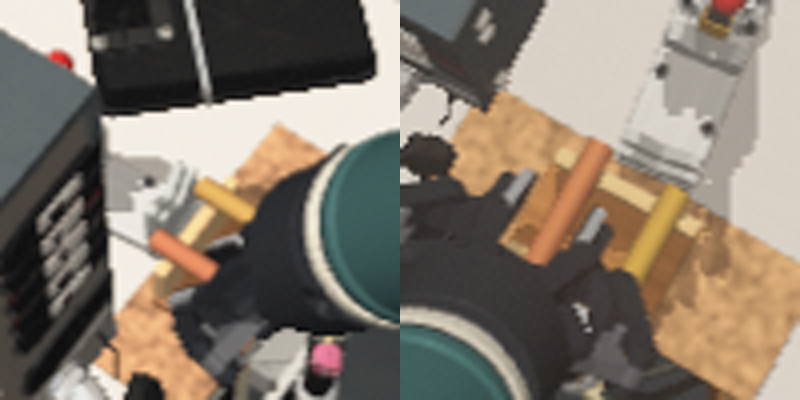

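```bash
python3 plan.py -.486 .42 .4174 .2741 .046 2
```

```text
time 3.375 sg 1 n 2 tcp [0.4251 0.2738 0.0346] -> [0.4241 0.2705 0.0289] grasp now [0.4171 0.2782 0.0509] rotvec [0.0008 0.0919 0.0066] grip 0.3185775603299776 F [-0.5 -0.1 -0.6] q [ 0.78  0.54  2.06 -0.96  0.61  0.53]
dr [0.0, 0.046, 0.003] linear [0.0026, -0.0017, -0.0011]
dr [0.0, 0.046, 0.003] linear [0.0027, -0.0017, -0.001]
```

```bash
python3 -m handwheel '[{"dr":[0,0.046,0.003],"linear":[0,-0.0017,0],"claw":0.027},{"dr":[0,0.046,0.003],"linear":[0.0026,-0.0017,-0.001],"claw":0.027},{"dr":[0,0,0],"linear":[0.0026,0,-0.001],"claw":0.027},{"dr":[0,0,0],"linear":[0,0,0],"claw":0.027}]'
python3 plan.py -.486 .42 .4174 .2741 .046 1
```

```text
time_s: 3.88
tcp_pos: [0.4238, 0.2701, 0.0289]
orientation: [0.814, 0.131, 0.528, -0.202]
contact_force: [0.4, 0.3, 0.2]
gripper_width: 0.315
time 3.875 sg 1 n 1 tcp [0.4238 0.2701 0.0289] -> [0.4241 0.2705 0.0289] grasp now [0.4171 0.2737 0.046 ] rotvec [0.0003 0.0007 0.001 ] grip 0.3147548812578131 F [0.4 0.3 0.2] q [ 0.71  0.52  2.05 -0.81  0.55  0.33]
dr [0.0, 0.001, 0.001] linear [0.0, 0.0005, 0.0001]
```

```bash
python3 -m handwheel '[{"dr":[0,0,0],"linear":[0,0,0],"claw":0.02},{"dr":[0,0,0],"linear":[0,0,0],"claw":0.015},{"dr":[0,0,0],"linear":[0,0,0],"claw":0.012},{"dr":[0,0,0],"linear":[0,0,0],"claw":0.006},{"dr":[0,0,0],"linear":[0,0,0],"claw":0.006}]' 30
python3 -m handwheel '[{"dr":[0,0,0],"linear":[0,0,0],"claw":0.006},{"dr":[0,0,0],"linear":[-0.0073,0,0.0033],"claw":0.006},{"dr":[0,0,0],"linear":[0,0,0],"claw":0.006}]'
python3 - <<'E'
import cv2,numpy as np
from rig import get_image
a=get_image('side')['pixels'];b=get_image('top')['pixels']
c=cv2.resize(a[160:260,240:340],(400,400),interpolation=2);d=cv2.resize(b[160:260,210:310],(400,400),interpolation=2)
cv2.imwrite('pics/p3.png',np.hstack([c,d])[:,:,::-1])
E
```

```text
time_s: 4.5
tcp_pos: [0.4236, 0.2701, 0.0285]
orientation: [0.814, 0.13, 0.529, -0.202]
contact_force: [-1.6, 1.0, 1.0]
gripper_width: 0.13
time_s: 4.88
tcp_pos: [0.4243, 0.2704, 0.0372]
orientation: [0.814, 0.131, 0.528, -0.202]
contact_force: [0.2, 0.4, -0.4]
gripper_width: 0.128
```

View pics/p3.png

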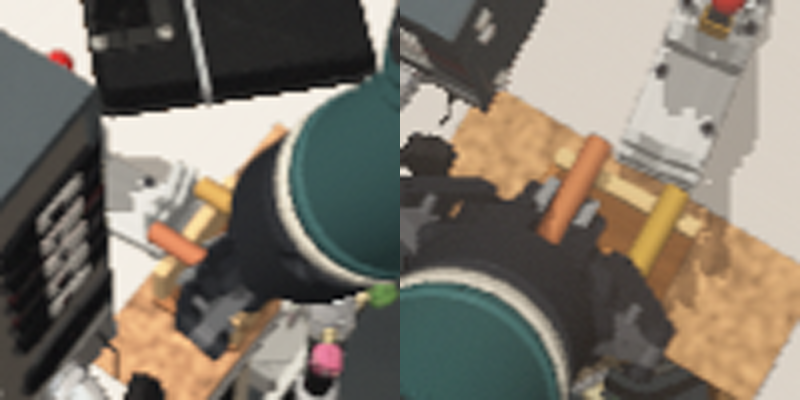

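```bash
cat > pj.sh <<'E'
# X Y Z(jig mm) tilt n
set -- $(python3 -c "
import sys;X,Y,Z=[float(a)/1000 for a in sys.argv[1:4]]
print(.4737+.9268*X+.3756*Y,.2201-.3756*X+.9268*Y,Z+.003)" $1 $2 $3) $4 $5
python3 plan.py -.385 $4 $1 $2 $3 $5
E
bash pj.sh -73 28.5 84.5 .42 3; bash pj.sh -30 0.5 84.5 .42 3
```

```text
time 4.975 sg 1 n 3 tcp [0.424  0.2703 0.0368] -> [0.4238 0.2711 0.0704] grasp now [0.4173 0.2738 0.0539] rotvec [-0.092  -0.0001  0.0419] grip 0.12669650381576045 F [-0.5  0.1 -0.7] q [ 0.71  0.51  2.05 -0.78  0.57  0.3 ]
dr [-0.031, -0.0, 0.014] linear [-0.0103, 0.0002, 0.0044]
dr [-0.031, -0.0, 0.014] linear [-0.0103, 0.0002, 0.0044]
dr [-0.031, -0.0, 0.014] linear [-0.0103, 0.0002, 0.0044]
time 4.975 sg 1 n 3 tcp [0.424  0.2703 0.0368] -> [0.4532 0.229  0.0704] grasp now [0.4173 0.2738 0.0539] rotvec [-0.092  -0.0001  0.0419] grip 0.12669650381576045 F [-0.5  0.1 -0.7] q [ 0.71  0.51  2.05 -0.78  0.57  0.3 ]
dr [-0.031, -0.0, 0.014] linear [-0.0041, -0.0076, 0.0183]
dr [-0.031, -0.0, 0.014] linear [-0.0042, -0.0081, 0.018]
dr [-0.031, -0.0, 0.014] linear [-0.0043, -0.0086, 0.0178]
```

```bash
python3 -m handwheel '[{"dr":[-0.031,0,0.014],"linear":[-0.0103,0.0002,0.0044],"claw":0.006},{"dr":[-0.031,0,0.014],"linear":[-0.0103,0.0002,0.0044],"claw":0.006},{"dr":[-0.03,0,0.014],"linear":[-0.0103,0.0002,0.0044],"claw":0.006}]' 40
bash pj.sh -30 0.5 77.5 .42 4
```

```text
time_s: 5.35
tcp_pos: [0.4235, 0.2708, 0.0703]
orientation: [0.823, 0.103, 0.535, -0.16]
contact_force: [0.6, 0.7, -0.5]
gripper_width: 0.125
time 5.35 sg 1 n 4 tcp [0.4235 0.2708 0.0703] -> [0.4532 0.229  0.0634] grasp now [0.4164 0.2737 0.0874] rotvec [ 0.0016 -0.0006  0.0003] grip 0.12526366773940664 F [ 0.6  0.7 -0.5] q [ 0.7   0.43  2.06 -0.73  0.57  0.11]
dr [0.0, -0.0, 0.0] linear [0.006, -0.0069, 0.0092]
dr [0.0, -0.0, 0.0] linear [0.006, -0.0069, 0.0092]
dr [0.0, -0.0, 0.0] linear [0.006, -0.0069, 0.0092]
dr [0.0, -0.0, 0.0] linear [0.006, -0.0069, 0.0092]
```

```bash
python3 -m handwheel '[{"dr":[0,0,0],"linear":[0.006,-0.0069,0.0092],"claw":0.006},{"dr":[0,0,0],"linear":[0.006,-0.0069,0.0092],"claw":0.006},{"dr":[0,0,0],"linear":[0.006,-0.0069,0.0092],"claw":0.006},{"dr":[0,0,0],"linear":[0.006,-0.0069,0.0092],"claw":0.006},{"dr":[0,0,0],"linear":[0,0,0],"claw":0.006}]'
bash pj.sh -14 0.5 64.5 .42 3
cat > shot.py <<'E'
import sys,cv2,numpy as np
from rig import get_image
from v import *
a=get_image('side');b=get_image('top')
c=cv2.resize(a['pixels'][160:240,230:310],(400,400),interpolation=2);B=b['pixels']
d=cv2.resize(B[145:225,245:325],(400,400),interpolation=2)
# jig groove axis overlay ticks at given height (mm)
if len(sys.argv)>2:
    for X in (-60,-33,0,33,60):
        P=T(np.array([[X/1000,0,float(sys.argv[2])/1000]]),.4737,.2201,.003,-.385);u=((proj(b,P)[0]+.5-[245,145])*5).astype(int);cv2.circle(d,tuple(map(int,u)),2,(0,255,0),-1)
cv2.imwrite(f'pics/{sys.argv[1]}.png',np.hstack([c,d])[:,:,::-1])
E
python3 shot.py p4 77.5
```

```text
time_s: 5.98
tcp_pos: [0.4538, 0.2278, 0.0628]
orientation: [0.823, 0.104, 0.535, -0.162]
contact_force: [0.2, 0.2, -0.8]
gripper_width: 0.125
time 5.975 sg 1 n 3 tcp [0.4538 0.2278 0.0628] -> [0.468  0.223  0.0504] grasp now [0.4467 0.2307 0.0798] rotvec [-0.0011 -0.0009  0.0019] grip 0.12487617168218682 F [ 0.2  0.2 -0.8] q [ 0.58  0.43  2.09 -0.77  0.5   0.05]
dr [-0.0, -0.0, 0.001] linear [0.0058, 0.0003, 0.0029]
dr [-0.0, -0.0, 0.001] linear [0.0058, 0.0003, 0.0029]
dr [-0.0, -0.0, 0.001] linear [0.0058, 0.0003, 0.0029]
```

View pics/p4.png

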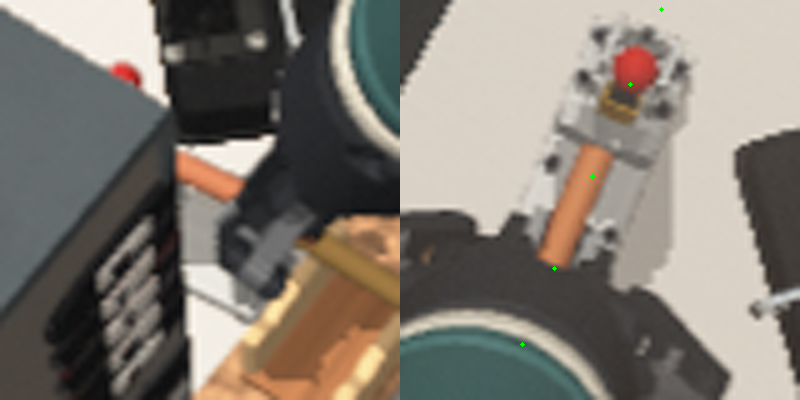

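```bash
bash pj.sh -19 -1 71.5 .42 2;python3 -m handwheel '[{"dr":[0,0,0],"linear":[0.0048,-0.0008,0.0035],"claw":0.006},{"dr":[0,0,0],"linear":[0.0048,-0.0007,0.0035],"claw":0.006}]'; bash pj.sh -13 -1 62.5 .42 2
```

```text
time 6.075 sg 1 n 2 tcp [0.4535 0.2287 0.063 ] -> [0.4628 0.2234 0.0574] grasp now [0.4464 0.2316 0.0801] rotvec [-0.0003 -0.0007  0.0009] grip 0.12479843994176854 F [ 0.  -0.4 -0.3] q [ 0.58  0.43  2.09 -0.77  0.5   0.05]
dr [-0.0, -0.0, 0.0] linear [0.0047, -0.0007, 0.0037]
dr [-0.0, -0.0, 0.0] linear [0.0047, -0.0007, 0.0037]
time_s: 6.32
tcp_pos: [0.4627, 0.224, 0.0572]
orientation: [0.823, 0.104, 0.534, -0.16]
contact_force: [0.4, -0.2, -0.7]
gripper_width: 0.121
time 6.325 sg 1 n 2 tcp [0.4627 0.224  0.0572] -> [0.4683 0.2212 0.0484] grasp now [0.4556 0.2269 0.0743] rotvec [ 0.0009 -0.0003 -0.0001] grip 0.12076278825084517 F [ 0.4 -0.2 -0.7] q [ 0.56  0.45  2.08 -0.79  0.48  0.05]
dr [0.0, -0.0, -0.0] linear [0.0053, -0.0002, 0.0011]
dr [0.0, -0.0, -0.0] linear [0.0053, -0.0002, 0.0011]
```

```bash
python3 -m handwheel '[{"dr":[0,0,0],"linear":[0.0053,-0.0002,0.0011],"claw":0.006},{"dr":[0,0,0],"linear":[0.0053,-0.0002,0.0011],"claw":0.006}]'; bash pj.sh -8 -1 52.5 .42 2
```

```text
time_s: 6.58
tcp_pos: [0.4683, 0.221, 0.0482]
orientation: [0.823, 0.104, 0.534, -0.161]
contact_force: [-0.6, 0.1, -0.7]
gripper_width: 0.126
time 6.575 sg 1 n 2 tcp [0.4683 0.221  0.0482] -> [0.473  0.2193 0.0384] grasp now [0.4612 0.2238 0.0652] rotvec [ 0.0005 -0.0005  0.0005] grip 0.12588881453289133 F [-0.6  0.1 -0.7] q [ 0.54  0.47  2.08 -0.82  0.46  0.08]
dr [0.0, -0.0, 0.0] linear [0.0055, 0.0001, 0.0003]
dr [0.0, -0.0, 0.0] linear [0.0055, 0.0001, 0.0003]
```

```bash
python3 shot.py p5 62.5
```

```text
(no output)
```

View pics/p5.png

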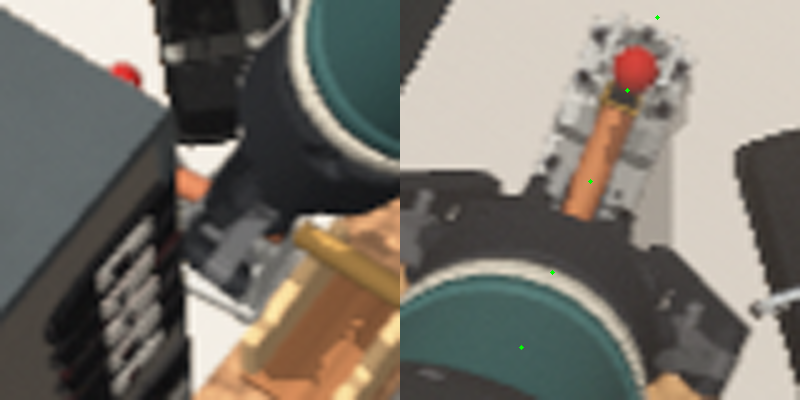

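```bash
python3 -m handwheel '[{"dr":[0,0,0],"linear":[0.0055,0.0001,0.0003],"claw":0.006},{"dr":[0,0,0],"linear":[0.0053,0.0001,0],"claw":0.006}]'; bash pj.sh -8.5 -1 48.5 .42 2
```

```text
time_s: 6.92
tcp_pos: [0.4713, 0.2196, 0.0382]
orientation: [0.823, 0.104, 0.535, -0.16]
contact_force: [-16.1, 7.4, 9.0]
gripper_width: 0.121
time 6.925 sg 1 n 2 tcp [0.4713 0.2196 0.0382] -> [0.4725 0.2195 0.0344] grasp now [0.4643 0.2225 0.0553] rotvec [ 0.0002 -0.002   0.    ] grip 0.12071029959646733 F [-16.1   7.4   9. ] q [ 0.54  0.49  2.09 -0.85  0.44  0.11]
dr [0.0, -0.001, 0.0] linear [0.002, 0.0002, -0.0002]
dr [0.0, -0.001, 0.0] linear [0.002, 0.0002, -0.0002]
```

```bash
python3 -m handwheel '[{"dr":[0,0,0],"linear":[-0.0006,0,-0.0014],"claw":0.006},{"dr":[0,0,0],"linear":[0,0,0],"claw":0.006}]'; bash pj.sh -10.5 -1 48.5 .42 2;  python3 -m handwheel '[{"dr":[0,0,0],"linear":[0.0018,0,-0.0008],"claw":0.006},{"dr":[0,0,0],"linear":[0.0018,0,-0.0008],"claw":0.006},{"dr":[0,0,0],"linear":[0,0,0],"claw":0.006}]'; bash pj.sh -10.5 -1 45.5 .42 2
```

```text
time_s: 7.18
tcp_pos: [0.4711, 0.22, 0.0387]
orientation: [0.823, 0.104, 0.534, -0.161]
contact_force: [-0.8, 1.3, -0.9]
gripper_width: 0.123
time 7.175 sg 1 n 2 tcp [0.4711 0.22   0.0387] -> [0.4707 0.2203 0.0344] grasp now [0.464  0.2229 0.0557] rotvec [ 0.0007 -0.0005  0.0006] grip 0.12335199576252215 F [-0.8  1.3 -0.9] q [ 0.54  0.49  2.09 -0.86  0.44  0.11]
dr [0.0, -0.0, 0.0] linear [0.0018, 0.0, -0.0011]
dr [0.0, -0.0, 0.0] linear [0.0018, 0.0, -0.0011]
time_s: 7.55
tcp_pos: [0.4711, 0.22, 0.0346]
orientation: [0.823, 0.104, 0.534, -0.161]
contact_force: [-1.8, 0.2, -0.7]
gripper_width: 0.12
time 7.55 sg 1 n 2 tcp [0.4711 0.22   0.0346] -> [0.4707 0.2203 0.0314] grasp now [0.464  0.2229 0.0517] rotvec [ 0.0005 -0.0006  0.0005] grip 0.11981229177532515 F [-1.8  0.2 -0.7] q [ 0.54  0.5   2.09 -0.87  0.44  0.13]
dr [0.0, -0.0, 0.0] linear [0.0014, 0.0, -0.0009]
dr [0.0, -0.0, 0.0] linear [0.0014, 0.0, -0.0009]
```

```bash
for i in 1 2; do python3 -m handwheel '[{"dr":[0,0,0],"linear":[0.0009,0,-0.0004],"claw":0.006},{"dr":[0,0,0],"linear":[0,0,0],"claw":0.006}]' | grep -E 'tcp|force'; done
```

```text
tcp_pos: [0.4711, 0.22, 0.0338]
contact_force: [-1.8, 1.0, -0.1]
tcp_pos: [0.4711, 0.22, 0.0328]
contact_force: [-1.6, 0.4, 0.5]
```

```bash
for i in 1 2; do python3 -m handwheel '[{"dr":[0,0,0],"linear":[0.0009,0,-0.0004],"claw":0.006},{"dr":[0,0,0],"linear":[0,0,0],"claw":0.006}]' | grep -E 'tcp|force'; done
```

```text
tcp_pos: [0.4711, 0.22, 0.0318]
contact_force: [-1.3, 0.6, 0.4]
tcp_pos: [0.4711, 0.2199, 0.0311]
contact_force: [-2.8, 1.3, 4.7]
```

```bash
python3 -m handwheel '[{"dr":[0,0,0],"linear":[0.0005,0,-0.0002],"claw":0.006},{"dr":[0,0,0],"linear":[0,0,0],"claw":0.006}]' | grep -E 'tcp|force'; python3 shot.py p6 44.5
```

```text
tcp_pos: [0.4712, 0.22, 0.031]
contact_force: [-6.2, 1.3, 10.7]
```

View pics/p6.png

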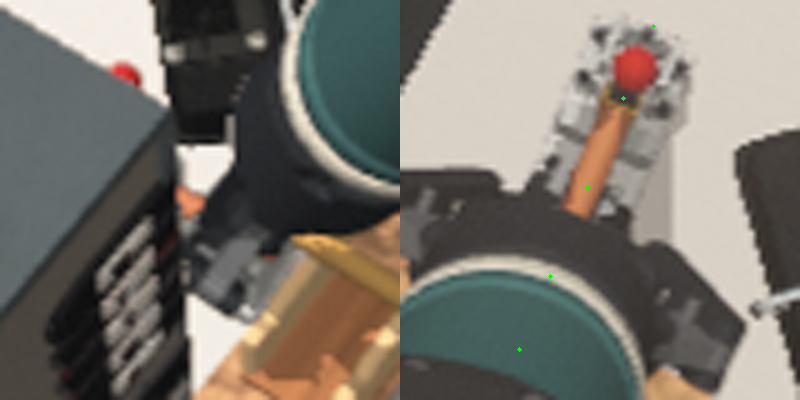

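```bash
python3 -m handwheel '[{"dr":[0,0,0],"linear":[0.0002,0,0.0009],"claw":0.006},{"dr":[0,0,0],"linear":[0,0,0],"claw":0.006}]' | grep -E 'tcp|force';  python3 -m handwheel '[{"dr":[0,0,0],"linear":[0.0002,0,0.0005],"claw":0.006},{"dr":[0,0,0],"linear":[0,0,0],"claw":0.006}]' | grep -E 'tcp|force'
```

```text
tcp_pos: [0.4712, 0.2199, 0.0309]
contact_force: [-10.4, 4.0, 12.5]
tcp_pos: [0.4712, 0.2199, 0.0309]
contact_force: [-13.4, 5.6, 14.0]
```

```bash
python3 -m handwheel '[{"dr":[0,0,0],"linear":[0,0,0],"claw":0.018},{"dr":[0,0,0],"linear":[0,0,0],"claw":0.027},{"dr":[0,0,0],"linear":[0,0,0],"claw":0.027},{"dr":[0,0,0],"linear":[0,0,0],"claw":0.027}]' ; bash pj.sh -9 -1 44.5 .42 1; python3 -m handwheel '[{"dr":[0,0,0],"linear":[-0.01,0,0],"claw":0.027},{"dr":[0,0,0],"linear":[-0.02,0,0],"claw":0.027},{"dr":[0,0,0],"linear":[-0.03,0,0],"claw":0.027},{"dr":[0,0,0],"linear":[-0.03,0,0],"claw":0.027}]'; python3 shot.py p7 44.5
```

```text
time_s: 9.9
tcp_pos: [0.4727, 0.2193, 0.0304]
orientation: [0.823, 0.104, 0.534, -0.161]
contact_force: [-0.2, 0.1, 0.3]
gripper_width: 0.315
time 9.9 sg 1 n 1 tcp [0.4727 0.2193 0.0304] -> [0.4721 0.2197 0.0304] grasp now [0.4656 0.2222 0.0475] rotvec [ 0.0002 -0.0004  0.0007] grip 0.3146895385051406 F [-0.2  0.1  0.3] q [ 0.53  0.51  2.09 -0.89  0.43  0.15]
dr [0.0, -0.0, 0.001] linear [-0.0003, 0.0001, -0.0007]
time_s: 10.4
tcp_pos: [0.4376, 0.2334, 0.1138]
orientation: [0.823, 0.104, 0.535, -0.16]
contact_force: [1.2, 0.2, -0.2]
gripper_width: 0.314
```

View pics/p7.png

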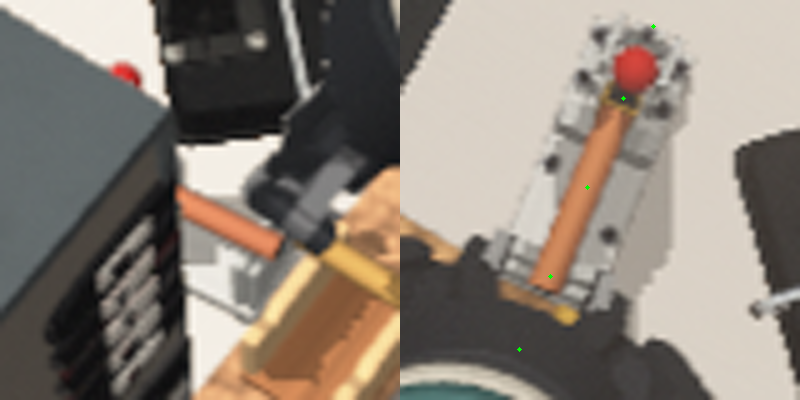

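```bash
bash pj.sh 9.4 -0.5 159.5 .5 4
```

```text
time 10.5 sg 1 n 4 tcp [0.4386 0.2346 0.1155] -> [0.4905 0.2127 0.1461] grasp now [0.4315 0.2374 0.1326] rotvec [-0.0003 -0.0785 -0.0036] grip 0.3151048128759904 F [ 0.6  0.7 -0.7] q [ 0.61  0.32  2.06 -0.63  0.62 -0.08]
dr [-0.0, -0.02, -0.001] linear [-0.0012, -0.0002, 0.016]
dr [-0.0, -0.02, -0.001] linear [-0.0009, -0.0002, 0.016]
dr [-0.0, -0.02, -0.001] linear [-0.0006, -0.0002, 0.016]
dr [-0.0, -0.02, -0.001] linear [-0.0003, -0.0002, 0.016]
```

```bash
python3 -m handwheel '[{"dr":[0,-0.02,-0.001],"linear":[-0.0012,-0.0002,0.016],"claw":0.045},{"dr":[0,-0.02,-0.001],"linear":[-0.0009,-0.0002,0.016],"claw":0.045},{"dr":[0,-0.02,-0.001],"linear":[-0.0006,-0.0002,0.016],"claw":0.045},{"dr":[0,-0.02,-0.001],"linear":[-0.0003,-0.0002,0.016],"claw":0.045},{"dr":[0,0,0],"linear":[0,0,0],"claw":0.045}]'; bash pj.sh 31 -0.5 120 .5 3
python3 - <<'E'
from rig import get_image
from fit2b import back
import cv2,numpy as np
p=get_image('top');h=cv2.cvtColor(p['pixels'],cv2.COLOR_RGB2HSV);m=((h[...,0]<6)|(h[...,0]>174))&(h[...,1]>170)&(h[...,2]>90)
ys,xs=np.where(m[140:180,270:310]);print(len(xs),xs.mean()+270,ys.mean()+140)
E
```

```text
time_s: 11.12
tcp_pos: [0.4916, 0.2111, 0.1436]
orientation: [0.844, 0.097, 0.501, -0.167]
contact_force: [0.2, 0.2, -0.5]
gripper_width: 0.524
time 11.125 sg 1 n 3 tcp [0.4916 0.2111 0.1436] -> [0.5106 0.2046 0.1066] grasp now [0.4834 0.2146 0.16  ] rotvec [-0.0006  0.0005  0.0043] grip 0.5236428797395629 F [ 0.2  0.2 -0.5] q [ 0.55  0.31  2.02 -0.71  0.63 -0.09]
dr [-0.0, 0.0, 0.001] linear [0.014, 0.0004, -0.0001]
dr [-0.0, 0.0, 0.001] linear [0.014, 0.0004, -0.0001]
dr [-0.0, 0.0, 0.001] linear [0.014, 0.0004, -0.0001]
44 291.5 158.0
```

```bash
python3 -m handwheel '[{"dr":[0,0,0.001],"linear":[0.014,0.0004,0],"claw":0.04},{"dr":[0,0,0.001],"linear":[0.014,0.0004,0],"claw":0.04},{"dr":[0,0,0.001],"linear":[0.014,0.0004,0],"claw":0.04},{"dr":[0,0,0],"linear":[0,0,0],"claw":0.03}]'; python3 -m handwheel '[{"dr":[0,0,0],"linear":[0,0,0],"claw":0.02},{"dr":[0,0,0],"linear":[0,0,0],"claw":0.016},{"dr":[0,0,0],"linear":[0,0,0],"claw":0.01},{"dr":[0,0,0],"linear":[0,0,0],"claw":0.01}]' 25;  bash pj.sh 26 -0.5 118 .5 1
```

```text
time_s: 11.68
tcp_pos: [0.5091, 0.2041, 0.1047]
orientation: [0.843, 0.096, 0.502, -0.166]
contact_force: [0.1, -0.4, -0.6]
gripper_width: 0.352
time_s: 12.18
tcp_pos: [0.5095, 0.2048, 0.1068]
orientation: [0.844, 0.097, 0.501, -0.165]
contact_force: [-2.0, -0.4, 3.4]
gripper_width: 0.149
time 12.175 sg 1 n 1 tcp [0.5095 0.2048 0.1068] -> [0.5059 0.2065 0.1046] grasp now [0.5012 0.2082 0.1232] rotvec [ 0.0005 -0.0001  0.0013] grip 0.1487855784210269 F [-2.  -0.4  3.4] q [ 0.51  0.39  2.03 -0.81  0.55 -0.01]
dr [0.001, -0.0, 0.001] linear [0.0, 0.0003, -0.0045]
```

```bash
python3 -m handwheel '[{"dr":[0,0,0],"linear":[-0.0013,0,-0.0089],"claw":0.01},{"dr":[0,0,0],"linear":[0.0001,0,-0.009],"claw":0.01},{"dr":[0,0,0],"linear":[0.0015,0,-0.0088],"claw":0.01}]'; bash pj.sh -3.1 -0.5 93 .5 2
```

```text
time_s: 12.55
tcp_pos: [0.4873, 0.2136, 0.0932]
orientation: [0.844, 0.097, 0.501, -0.165]
contact_force: [2.0, -3.7, 0.2]
gripper_width: 0.15
time 12.55 sg 1 n 2 tcp [0.4873 0.2136 0.0932] -> [0.4789 0.2174 0.0796] grasp now [0.479  0.217  0.1096] rotvec [ 0.0007 -0.0003  0.0014] grip 0.14968087389575846 F [ 2.  -3.7  0.2] q [ 0.56  0.4   2.07 -0.87  0.53  0.1 ]
dr [0.0, -0.0, 0.001] linear [0.0038, 0.0002, -0.0073]
dr [0.0, -0.0, 0.001] linear [0.0038, 0.0002, -0.0073]
```

```bash
python3 -m handwheel '[{"dr":[0,0.01,0],"linear":[0.0031,0,-0.0082],"claw":0.01},{"dr":[0,0.01,0],"linear":[0.0042,0,-0.0077],"claw":0.01},{"dr":[0,0,0],"linear":[0,0,0],"claw":0.01}]'; bash pj.sh -3.1 -0.5 93 .48 1; python3 -m handwheel '[{"dr":[0,0,0],"linear":[0,0,0],"claw":0.04},{"dr":[0,0,0],"linear":[0,0,0],"claw":0.04},{"dr":[0,0,0],"linear":[0,0,0],"claw":0.04},{"dr":[0,0,0],"linear":[-0.01,0,0],"claw":0.04},{"dr":[0,0,0],"linear":[-0.02,0,0],"claw":0.04}]'; python3 -m handwheel '[{"dr":[0,0,0],"linear":[-0.03,0,0],"claw":0.04},{"dr":[0,0,0],"linear":[-0.04,0,-0.01],"claw":0.04},{"dr":[0,0,0],"linear":[-0.04,0,-0.02],"claw":0.04}]';python3 shot.py p8 44.5
```

```text
time_s: 12.92
tcp_pos: [0.4769, 0.2177, 0.0784]
orientation: [0.838, 0.098, 0.51, -0.164]
contact_force: [-4.3, 0.6, 3.4]
gripper_width: 0.151
time 12.925 sg 1 n 1 tcp [0.4769 0.2177 0.0784] -> [0.4786 0.2176 0.0794] grasp now [0.469  0.2209 0.095 ] rotvec [ 0.0013 -0.0023  0.0018] grip 0.15101896567471307 F [-4.3  0.6  3.4] q [ 0.56  0.42  2.08 -0.87  0.51  0.12]
dr [0.001, -0.002, 0.002] linear [-0.0002, 0.0005, 0.0019]
time_s: 13.55
tcp_pos: [0.4648, 0.2225, 0.1061]
orientation: [0.839, 0.098, 0.51, -0.164]
contact_force: [-0.2, -0.3, 0.2]
gripper_width: 0.469
time_s: 13.92
tcp_pos: [0.393, 0.2524, 0.1914]
orientation: [0.839, 0.1, 0.509, -0.164]
contact_force: [0.7, 0.9, -0.7]
gripper_width: 0.47
```

View pics/p8.png

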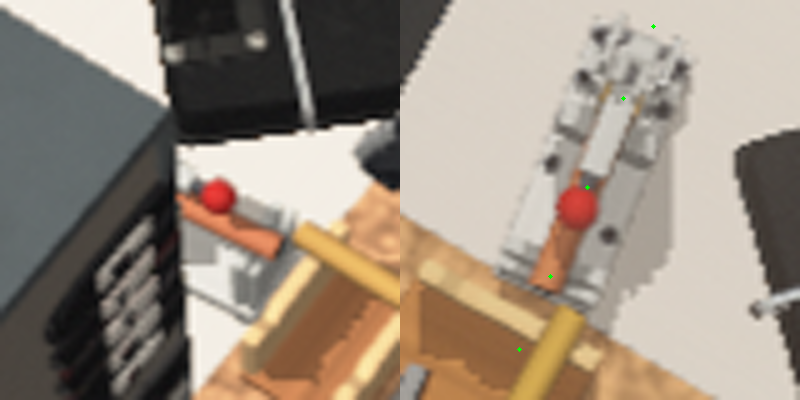

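```bash
python3 - <<'E'
import cv2,numpy as np
from rig import r,get_image,finder
from fit2b import back
c,s=np.cos(-.385),np.sin(-.385)
P={n:get_image(n) for n in('side','top')};U={}
for n,p in P.items():
    h=cv2.cvtColor(p['pixels'],cv2.COLOR_RGB2HSV);m=((h[...,0]<5)|(h[...,0]>174))&(h[...,1]>170)&(h[...,2]>90)
    m[:175]=0;m[215:]=0;m[:,:255]=0;m[:,310:]=0
    ys,xs=np.where(m);U[n]=(xs.mean(),ys.mean());print(n,len(xs),U[n])
for z in(.06,.069,.08,.1):
    w=[back(P[n],U[n],z)-[.4737,.2201,0] for n in P];print(z,[((c*a[0]+s*a[1])*1e3,(-s*a[0]+c*a[1])*1e3) for a in w])
print([(t,finder.find_in(t,P['top'])[:1]) for t in('copper_tube_center','brass_tube_center')])
x=r.sense();print(x['time_s'],x['contact_force'])
r.hand_in()
E
```

```text
side 32 (np.float64(273.125), np.float64(199.21875))
top 42 (np.float64(279.92857142857144), np.float64(185.8095238095238))
0.06 [(np.float64(-6.806618535067843), np.float64(-3.6705023175186087)), (np.float64(-8.876847957234947), np.float64(0.7011840864056367))]
0.069 [(np.float64(-9.498880392379778), np.float64(0.6617493637505922)), (np.float64(-9.90091821109386), np.float64(0.7550920876904575))]
0.08 [(np.float64(-12.789422662427624), np.float64(5.956723640857303)), (np.float64(-11.15255963247695), np.float64(0.8209796448163508))]
0.1 [(np.float64(-18.77222678978737), np.float64(15.583949599233287)), (np.float64(-13.42827130771896), np.float64(0.9407752032270902))]
[('copper_tube_center', [{'box': [269.7, 192.1, 11.4, 11.9], 'confidence': 0.6}]), ('brass_tube_center', [{'box': [257.6, 203.1, 26.2, 38.9], 'confidence': 0.76}])]
14.225 [ 0.23017316 -0.12628597 -0.19130374]
the job is handed in; nothing more can be done
```

The copper tube is in the jig's V-blocks with the hold-down arm snapped shut on it. I handed the job in at 14.2 s.

**What I did**
- I gripped the copper tube in its groove with the hand tilted back, lifted it and brought it in under the open arm.
- I lowered it until it seated, pushed it against the stop and let go.
- I then gripped the red knob, swung it to about 0.8 rad, released it so the spring snapped it down, and backed away.

**Last checks**
- **Arm:** both cameras put the knob at jig x ≈ -9.5 mm, level with the hinge, which is the shut position.
- **Tube:** it met a firm push-back of about 14 N at the stop. The final picture shows its near end where I left it.
- **Brass tube:** it still lies in its groove, with its detected box within about 1 px of the start.
- **Robot:** it stands clear, with contact force near zero.

**What did not go to plan**
- The first descent was stopped by joint 4's range limit, about 4 mm off target. I fixed this by reducing the tilt from 0.52 to 0.42 rad.
- The tube met the stop about 5 mm above its seat, at about 20 N. I backed off slightly and lowered it the rest of the way.
- The camera fit of the jig and the arm's own position disagreed by about 1.5 mm, which I corrected from the pictures.
- The contact face at the stop is hidden in the final pictures, so that contact rests on the force reading.

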